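Drift a seized hinge pin out of a cover hinge

TASK

Take the thin blue-handled drift punch from its rack, feel with its tip for the bore in the top of the hinge on the drift stand (it is not clamped exactly in the middle), and press the seized pin down and out until its head rests on the rubber catch pad. Press gently: never bear on the hinge, pin or stand with more than 40 N. Then stand the punch back fully home in its rack hole, leaving the wide punch and the other loose things where they are.

Things in the scene. Friction and masses are not known exactly. Their poses are not given: they have to be found in the camera images.
- punch_mid (a point): Thin drift punch, upright in the rack, 117 mm long, 90 g. Point on its axis, half-way up the round blue handle (18 mm diameter, 60 mm long), 84 mm above the flat tip; z from tip to handle. Under the handle a steel collar (24 mm diameter, 4 mm thick, underside 50 mm above the tip) that sits on the rack; below it the steel shank, 6 mm diameter.
- punch: The thin drift punch itself; origin at the centre of its tip, z along its axis toward the handle.
- wide_punch_mid (a point): Wide drift punch in the rack's other hole: same shape and size, but a grey handle and a 10 mm shank, too thick for the bore; not to be used. Point half-way up its handle.
- rack: Fixed wooden punch rack, 100 x 44 x 56 mm (x, y, z); origin at the centre of its underside. Two upright through holes, 12.5 mm diameter, at -25 and +25 mm on its x axis. A seated punch rests with its collar on the rack's top, handle middle 90 mm above the rack's underside. Which punch is in which hole varies.
- stand: Fixed drift stand: base 86 x 124 x 10 mm, two grey rails along its y, black rubber catch pad between them (top at 32 mm). Origin at the centre of its underside. On the rails is firmly clamped the hinge: aluminium block 36 x 80 x 26 mm (stand's x, y, z), flat top face 86 mm above the worktop, nothing on the stand higher; its centre is 0 to 17 mm to either side of the stand's middle along y, none in x.
- stand_mid (a point): Point on the stand's upright axis at the height of the hinge's top face; axes as the stand. The centre of the upright bore lies on the stand's y axis through this point, at an unmeasured distance of up to 17 mm to either side: find it by sliding or probing with the tip. Bore: 8.5 mm diameter, 0.7 mm chamfer at the mouth, through the whole 26 mm block.
- pin (a joint): How far the brass pin is driven down, m. Shank 8 mm diameter, 20 mm long, 13 mm head below. At 0 the head touches the hinge's underside, shank top 6 mm below the hinge's top face; starts at 0 to 0.003. At 0.020 it has left the bore; at 0.024 the head stands on the pad, a dead stop. It yields at about 9 N, plus about 1.2 N for each 10 mm/s, and stays where left.
- sample_a_mid (a point): Bystander: green round mounted specimen, 30 mm diameter, 23 mm high; point at its centre.
- sample_b_mid (a point): Bystander: red round mounted specimen, 25 mm diameter, 19 mm high; point at its centre.
- spanner_mid (a point): Bystander: flat steel spanner, 183 mm long, 7 mm thick; point at its middle.
Not all that is in view belongs to the job. What is shaped like the punch but orange is not meant.

How it is judged:
By the outcome, as a careful person would: the job done as asked, in the order asked, and still so for the second after the job is handed in, with the robot touching nothing.
It also fails if it takes over 70 s, if anything falls off the work surface, if the arm or the gripper's body presses on something with over 40 N, if the wrist force passes 120 N, or if a joint passes its speed limit or range.

ROBOT

A 7-joint arm with a two-finger parallel gripper is mounted at the origin on a cart in front of the work surface, level with it; the furniture and walls round the work are solid. World frame = base frame: x ahead of the robot, y to its left, z up, the work surface at z = 0. Lengths are in m, angles in rad, forces in N, time in s.
With the tool pointing down it reaches from about 0.4 to 0.85 m from the base axis. Payload 4.4 kg.
Tool frame: the origin (TCP) lies at the centre of the arm's flange, where the gripper is bolted on; the fingertips stand 199 mm ahead of it and the grasp point (between the pads) lies 180 mm ahead of it; x points along the fingers, z is the direction in which the jaws open and shut, and the axes are right-handed (so a half turn about x gives the same grasp; the last joint's range is limited). The gripper opens to 94 mm and grips with 3 to 60 N. Pads are 16 mm wide; open, the fingers measure 119 mm over their backs; the gripper's body (75 mm by 177 mm) begins 78 mm behind the grasp point.
Start: joints at [1.246, 0.628, 0.038, 1.517, -0.027, 0.996, -0.02], TCP at [0.166, -0.628, 0.405] pointing down, gripper open.
Joint ranges: [-3.06, 3.06], [-0.37, 2.12], [-1.25, 1.32], [0.18, 2.47], [-1.1, 4.24], [0.23, 1.98], [-2.94, 2.94]. Speed limits (rad/s): [2.57, 2.57, 3.14, 3.14, 3.14, 3.14, 3.14].

INTERFACE

Orientations are given as a unit quaternion [w, x, y, z].
In Python, from workcell import r gives the robot as it stands.
- The arm moves only by the tool move_arm, never from a script. Its argument "commands" is a list of rows, each a list of 5 numbers: the finger opening in mm, from 0 to 94, then the shift along the world's x, y, z in mm, then the turn about the world's z in degrees. In form: [[jaw, dx, dy, dz, spin], ...]. A call has exactly 10 rows; each row shifts and turns the commanded pose from where the row before left it; what a row does not reach is not made up. A row lasts 1/10 s, in which the tool goes at most 50 mm and 8.59 degrees, less where a joint would pass 70% of its speed; a pose out of reach is approached as far as the arm can. A call with a gripper value outside its range is refused whole. The fingers move at their own pace and stop on an object; "newtons" is the grip in N (left out, the last holds). Time passes only in rows, so rows that do not move let the fingers close, or fill a call up. It gives the time, the measured TCP pose, the force and the opening at its end, in the units of the state.
- r.state(): the state, without advancing time (a new reading comes with each control period).
- r.grab_frame(name): name is "scene" or "top" or "wrist"; returns a dict with "image" (384x512x3 uint8, red, green, blue), "fovy" (degrees; the focal length in pixels is half the picture's height over the tangent of half this angle, whatever the lens; pixels are square), "cx", "cy" (the principal point, pixels), "extrinsics" (4x4, takes a point from camera to world coordinates); the wrist camera has in their place "hand_eye" (4x4, takes a point from camera to tool coordinates, whose origin is the TCP and whose axes are the tool frame's). Camera axes: x right, y down, z forward; pixel columns grow to the right and rows downward; lengths in m; the calibration is good to about 2 mm. A picture is of the moment at which its call begins: read the wrist's pose just before it. There is no depth.
- r.hand_in(): hands the job in, once; it reports no verdict.
Trained networks look in a picture, given as the dict that the camera call returned (one of the last four; its "shot" number tells which), for a name from the list of things; names that differ only in an ending like _2 or _b are one class to them, and where a whole thing is asked for, a point or a joint stands for the part that bears it (a point fixed in the world has none). Each returns a list of dicts, best first, with "score" (0 to 1); they miss things now and then, are a little off and sometimes report something else, mostly with a low value. They report only what shows in the picture. A call takes as long as a camera call. They do not tell look-alikes from the thing itself.
- r.find_in(picture, name): "xyz" ([x, y, z] in m, in world coordinates, good to about 4 mm: the middle of the surface that is visible of it).
- r.trace(picture, name): "pixels" (384x512 bool, what is visible of it).
- r.landmark_of(picture, name): "xyz" ([x, y, z] in m, in world coordinates, good to about 4 mm: a listed point, or the origin of a listed thing).
The state is a dict: "clock": time; "q": joint angles; "joint_vel": joint speeds; "effort": joint torques, N m; "eef_pos": TCP position; "tcp_rot": TCP orientation; "ft_force": force on the tool from outside, world axes, zero at the start; "torque": the same for the moment, N m; "finger_gap": opening from 0.0 (shut) to 1.0 (fully open).
Only numpy, scipy, OpenCV 4.12 (cv2) and the standard library are available. Lean on these libraries where they do the work, as an engineer would, in place of code of your own. Each camera call takes 0.05 s, during which the arm holds its last target. There are 200 camera calls.

## Working session

There is one attempt and no reset: what is moved stays moved. The work goes in short steps, Python scripts to look and compute and a tool call to move; the robot and the scene stay as the last step left them, time stands still between calls to the robot, and variables do not carry over. Pictures are saved under pics/ and viewed, about 8 in all and at most 12, crops included, and the job is handed in when it is done.

Besides the shell and the picture viewer there is one more tool, called after "Request:" as name([rows], argument=value, ...), one row to a line, values as JSON. move_arm: Moves the arm, as the interface text tells. Its arguments: {"type":"object","properties":{"commands":{"type":"array","items":{"type":"array","items":{"type":"number"}}},"newtons":{"type":"number"}},"required":["commands"]}

```bash
mkdir -p pics; ls
cat > h.py <<'E'
import numpy as np, cv2
from workcell import r
def save(p,n): cv2.imwrite('pics/'+n,cv2.cvtColor(p['image'],cv2.COLOR_RGB2BGR))
E
python3 - <<'E'
from h import *
s=r.state(); print(s['clock'],s['eef_pos'],s['tcp_rot'],s['ft_force'],s['finger_gap'])
ims=[]
for c in ['scene','top']:
    p=r.grab_frame(c); ims.append(p['image']); save(p,c+'0.png')
    print(c,p['fovy'],p['cx'],p['cy'],np.round(p['extrinsics'],4).tolist())
    for n in ['punch_mid','wide_punch_mid','rack','stand','stand_mid','sample_a_mid','sample_b_mid','spanner_mid']:
        print(n,[(np.round(d['xyz'],4).tolist(),round(d['score'],2)) for d in r.landmark_of(p,n)][:4])
E
```

```text
pics
0.0 [ 0.16629869 -0.62806112  0.40379932] [ 0.55982335  0.43168338  0.56085493 -0.43091649] [-0.33124662 -0.17971754 -0.05518668] 1.0023211031275296
scene 42.5921402357424 256.75806473464684 187.85899781219968 [[0.5428, -0.713, 0.4439, -0.1094], [-0.8399, -0.4608, 0.2868, -0.6532], [0.0, -0.5285, -0.8489, 1.2966], [0.0, 0.0, 0.0, 1.0]]
punch_mid [([0.5, -0.4324, 0.0934], 0.64), ([0.531, -0.5228, 0.0839], 0.53)]
wide_punch_mid [([0.5446, -0.4219, 0.0873], 0.43)]
rack [([0.5212, -0.4252, 0.0047], 0.85)]
stand [([0.5135, -0.2652, -0.0028], 0.81), ([0.5469, -0.4204, 0.0885], 0.19)]
stand_mid [([0.5135, -0.2645, 0.0852], 0.57)]
sample_a_mid [([0.6472, -0.2526, 0.0145], 0.5)]
sample_b_mid [([0.6621, -0.1831, 0.01], 0.56)]
spanner_mid []
top 56.915024885398076 246.93834975959376 193.83217485730836 [[0.0708, -0.9757, 0.2074, 0.3839], [-0.9975, -0.0704, 0.0096, -0.2435], [0.0052, -0.2076, -0.9782, 0.9215], [0.0, 0.0, 0.0, 1.0]]
punch_mid [([0.5255, -0.5264, 0.0857], 0.57), ([0.4983, -0.4269, 0.0895], 0.55), ([0.5138, -0.2617, 0.0836], 0.48)]
wide_punch_mid [([0.5437, -0.4205, 0.0919], 0.6)]
rack [([0.5215, -0.424, -0.0003], 0.72), ([0.6572, -0.1842, 0.0062], 0.42)]
stand [([0.4973, -0.4289, 0.0064], 0.67), ([0.514, -0.2614, -0.0017], 0.64)]
stand_mid [([0.5161, -0.2604, 0.0865], 0.68)]
sample_a_mid [([0.6448, -0.2474, 0.0125], 0.57)]
sample_b_mid [([0.6593, -0.1825, 0.0091], 0.65)]
spanner_mid [([0.4397, 0.0498, 0.0039], 0.59)]
```

View pics/scene0.png

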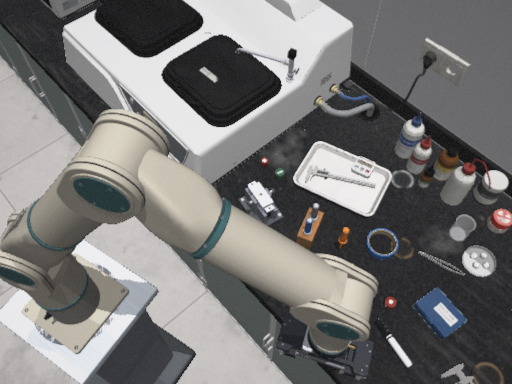

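View pics/top0.png

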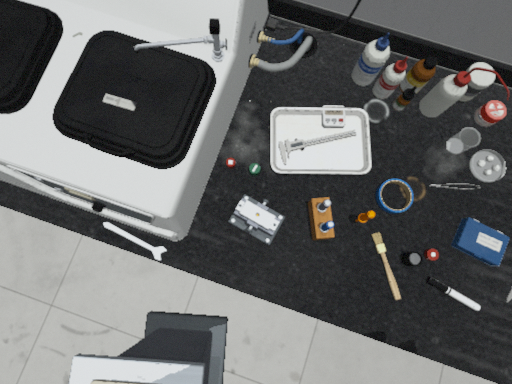

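The scene view shows the rack at about (311,225), the orange look-alike at (343,236) and the stand at (262,203). In the top view the rack is at (322,217) and the stand at (257,218). I'll zoom in to see which punch is blue.

Run:
```python
import cv2,numpy as np
a=cv2.imread('pics/scene0.png')[170:260,230:360]; b=cv2.imread('pics/top0.png')[180:250,220:350]
a=cv2.resize(a,(780,540),interpolation=cv2.INTER_CUBIC)[:300+240]; b=cv2.resize(b,(780,420),interpolation=cv2.INTER_CUBIC)
c=np.vstack([cv2.resize(a,(433,300)),cv2.resize(b,(433,233))]); c=cv2.resize(c,None,fx=1.1,fy=1.1); cv2.imwrite('pics/crop.png',c)
```

```text
(no output)
```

View pics/crop.png

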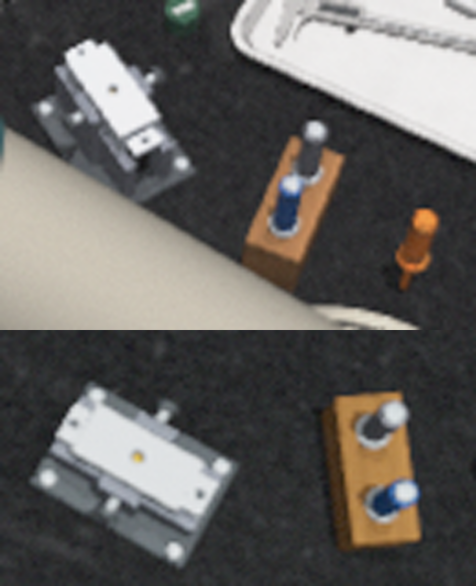

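The blue punch is in the nearer hole, around (0.499,-0.430). The bore shows as a brass dot at roughly top-view pixel (257.4,214.7) and scene-view pixel (260.6,194).

```bash
cat >> h.py <<'E'
from scipy.spatial.transform import Rotation as R
def rot(q): return R.from_quat([q[1],q[2],q[3],q[0]])
def cam(p,s=None):
    if 'extrinsics' in p: return np.array(p['extrinsics'])
    T=np.eye(4);T[:3,:3]=rot(s['tcp_rot']).as_matrix();T[:3,3]=s['eef_pos']; return T@np.array(p['hand_eye'])
def ray(p,uv,z,s=None):
    E=cam(p,s);f=p['image'].shape[0]/2/np.tan(np.radians(p['fovy']/2))
    d=E[:3,:3]@np.array([(uv[0]-p['cx'])/f,(uv[1]-p['cy'])/f,1]); return E[:3,3]+d*(z-E[2,3])/d[2]
def proj(p,X,s=None):
    E=cam(p,s);f=p['image'].shape[0]/2/np.tan(np.radians(p['fovy']/2))
    c=E[:3,:3].T@(np.array(X)-E[:3,3]); return c[:2]/c[2]*f+[p['cx'],p['cy']]
E
python3 - <<'E'
from h import *
s=r.state(); M=rot(s['tcp_rot']).as_matrix(); print(np.round(M,3), 'jaw yaw',np.degrees(np.arctan2(M[1,2],M[0,2])))
p=r.grab_frame('wrist'); print(np.round(p['hand_eye'],3).tolist(),p['fovy'],p['cx'],p['cy'])
t=r.grab_frame('top');c=r.grab_frame('scene')
for z in (.08,.086): print('bore',ray(t,(257.4,214.7),z),ray(c,(260.6,194),z))
for n in ['rack','stand']:
    for q in (t,c):
        for d in r.trace(q,n)[:2]:
            m=d['pixels']; v,u=np.nonzero(m); print(n,d['score'],m.sum(),u.mean(),v.mean())
E
```

```text
[[ 0.     0.967  0.256]
 [ 0.     0.256 -0.967]
 [-1.     0.     0.   ]] jaw yaw -75.17378885818292
[[0.001, -0.258, 0.966, 0.02], [0.001, -0.966, -0.258, 0.074], [1.0, 0.001, -0.0, 0.001], [0.0, 0.0, 0.0, 1.0]] 66.49530060390661 255.75613037625092 196.7905366888908
bore [ 0.51302616 -0.26392126  0.08      ] [ 0.51526191 -0.2627684   0.08      ]
bore [ 0.51210514 -0.263776    0.086     ] [ 0.51218149 -0.26469376  0.086     ]
rack 0.64 437 308.57894736842104 230.79176201372997
stand 0.67 1589 255.95091252359975 218.33480176211455
stand 0.73 1099 260.24385805277524 203.29663330300272
```

Request:
move_arm([
  [60,32,30,0,-2],
  [60,32,30,0,-2],
  [60,32,30,0,0],
  [60,32,30,0,0],
  [60,32,30,0,0],
  [60,32,30,0,0],
  [60,32,30,0,0],
  [60,32,30,0,0],
  [60,0,0,0,0],
  [60,0,0,0,0],
], newtons=40)

```text
clock: 2.25
eef_pos: [0.4231, -0.3876, 0.4047]
tcp_rot: [0.546, 0.45, 0.546, -0.45]
ft_force: [-0.7, -0.2, 0.1]
finger_gap: 0.635
```

Run:
```python
from h import *
s=r.state(); p=r.grab_frame('wrist'); save(p,'w1.png'); np.save('w1.npy',dict(p=p,s=s),allow_pickle=True)
print(s['eef_pos'],s['ft_force'])
for n in ['punch_mid','wide_punch_mid','rack','stand','stand_mid']:
    print(n,[(np.round(d['xyz'],4).tolist(),round(d['score'],2)) for d in r.landmark_of(p,n)][:4])
```

```text
[ 0.42314479 -0.38755419  0.404722  ] [-0.72561956 -0.15340845  0.06529573]
punch_mid [([0.5294, -0.5206, 0.0863], 0.94), ([0.5002, -0.4318, 0.0886], 0.81), ([0.4953, -0.4297, 0.0047], 0.45)]
wide_punch_mid [([0.548, -0.4216, 0.0889], 0.9), ([0.5149, -0.2637, -0.0024], 0.26)]
rack [([0.5217, -0.4234, 0.0036], 0.92)]
stand [([0.5154, -0.265, 0.0004], 0.71)]
stand_mid [([0.514, -0.2638, 0.0837], 0.74)]
```

View pics/w1.png

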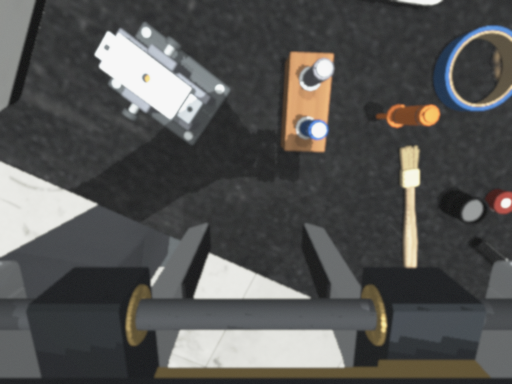

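The wrist view shows the blue punch's handle top at (317,130), the grey one at (322,69), the rack at (309,102) and the bore's brass dot at (146,78). I'll view an enlarged crop for precise edges.

Run:
```python
import cv2
a=cv2.imread('pics/w1.png')[15:165,85:345]; cv2.imwrite('pics/w1c.png',cv2.resize(a,None,fx=3,fy=3,interpolation=cv2.INTER_CUBIC))
```

```text
(no output)
```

View pics/w1c.png

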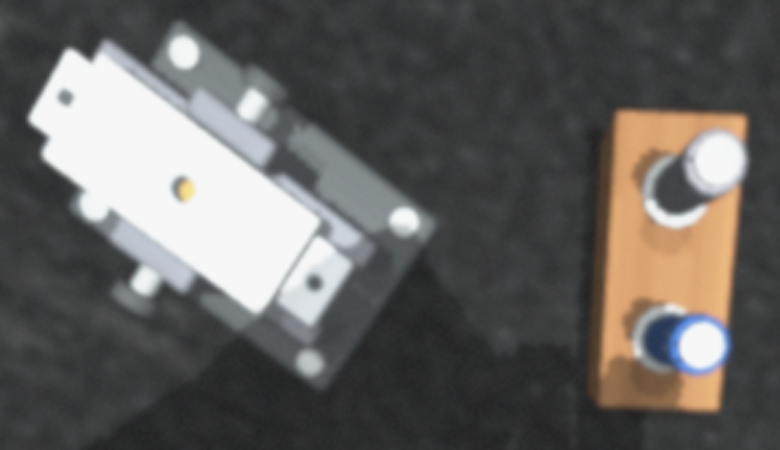

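Run:
```python
from h import *
D=np.load('w1.npy',allow_pickle=True).item();p,s=D['p'],D['s']
g=lambda u,v,z: ray(p,(85+(u+.5)/3-.5,15+(v+.5)/3-.5),z,s)[:2]
b=g(699,345,.123);w=g(715,161,.123);print('blue',b,'grey',w,np.degrees(np.arctan2(*(w-b)[::-1])),np.linalg.norm(w-b))
C=[g(*c,.056) for c in [(615,110),(748,115),(720,411),(598,406)]];print('rack',np.mean(C,0))
for i in range(4):
    d=C[(i+1)%4]-C[i];print(np.linalg.norm(d),np.degrees(np.arctan2(d[1],d[0])))
print('bore',g(182,188,.086))
H=[g(*c,.086) for c in [(104,52),(42,155),(262,314),(320,222)]];print('hinge',np.mean(H,0))
for i in range(4):
    d=H[(i+1)%4]-H[i];print(np.linalg.norm(d),np.degrees(np.arctan2(d[1],d[0])))
S=[g(*c,.010) for c in [(180,20),(435,222),(325,390)]];print('stand c',(S[0]+S[2])/2)
M=rot(s['tcp_rot']).as_matrix();print('jaw',np.degrees(np.arctan2(M[1,2],M[0,2])),'grasp pt',np.array(s['eef_pos'])+.18*M[:,0])
```

```text
blue [ 0.49753153 -0.42921859] grey [ 0.54650098 -0.42139982] 9.071638726790626 0.049589713800925604
rack [ 0.52231452 -0.42627882]
0.04562301436575064 -80.92177370298553
0.10084754637616516 -170.91824826573765
0.04547969593520837 98.72706295828432
0.10056891728147974 9.163899071046027
bore [ 0.51343553 -0.26387114]
hinge [ 0.513486   -0.26451691]
0.03716675356156329 152.75707022681306
0.0815884619835311 -115.32416501092499
0.03523548859315386 -24.931728871854286
0.08012548740751053 63.3090155692847
stand c [ 0.51356328 -0.26590008]
jaw -79.0086869095695 grasp pt [ 0.423136   -0.38758618  0.224722  ]
```

Request:
move_arm([
  [50,37,-21,0,-1.9],
  [50,37.5,-21.2,0,0],
  [50,0,0,0,0],
  [50,0,0,-35,0],
  [50,0,0,-35,0],
  [50,0,0,-35,0],
  [50,0,0,-20,0],
  [50,0,0,-10,0],
  [50,0,0,0,0],
  [50,0,0,0,0],
])

```text
clock: 3.55
eef_pos: [0.4968, -0.4311, 0.2707]
tcp_rot: [0.538, 0.46, 0.537, -0.46]
ft_force: [-0.1, 0.1, -0.0]
finger_gap: 0.533
```

Request:
move_arm([
  [0,0,0,0,0],
  [0,0,0,0,0],
  [0,0,0,0,0],
  [0,0,0,0,0],
  [0,0,0,0,0],
  [0,0,0,0,0],
  [0,0,0,0,0],
  [0,0,0,0,0],
  [0,0,0,0,0],
  [0,0,0,0,0],
])

```text
clock: 4.55
eef_pos: [0.497, -0.4305, 0.27]
tcp_rot: [0.537, 0.46, 0.537, -0.46]
ft_force: [-1.0, 0.7, 5.8]
finger_gap: 0.183
```

Request:
move_arm([
  [0,0,0,5,0],
  [0,0,0,15,0],
  [0,0,0,25,0],
  [0,0,0,25,0],
  [0,0,0,25,0],
  [0,0,0,5,0],
  [0,0,0,0,0],
  [0,0,0,0,0],
  [0,0,0,0,0],
  [0,0,0,0,0],
], newtons=55)

```text
clock: 5.55
eef_pos: [0.4966, -0.4304, 0.3684]
tcp_rot: [0.537, 0.46, 0.538, -0.46]
ft_force: [-0.5, -0.9, -1.0]
finger_gap: 0.181
```

Run:
```python
from h import *
s=r.state(); p=r.grab_frame('wrist'); save(p,'w2.png'); np.save('w2.npy',dict(p=p,s=s),allow_pickle=True)
M=rot(s['tcp_rot']).as_matrix()
print(s['eef_pos'],s['ft_force'],s['torque'],M[:,0])
for n in ['punch_mid','punch']:
    for d in r.landmark_of(p,n)[:3]: print(n,np.round(d['xyz'],4),round(d['score'],2), np.round(M.T@(np.array(d['xyz'])-s['eef_pos']),4))
for L in (.18,.18+.084): print(proj(p,np.array(s['eef_pos'])+M[:,0]*L,s))
```

```text
[ 0.49663765 -0.4303782   0.36838891] [-0.49283707 -0.91303844 -0.96218856] [-0.0187193  -0.00397589 -0.01037011] [-0.00168884  0.00137223 -0.99999763]
punch_mid [ 0.5322 -0.521   0.0831] 0.64 [0.2851 0.0215 0.0955]
punch_mid [ 0.5007 -0.4329  0.1854] 0.63 [0.183  0.0039 0.0034]
punch [ 0.5339 -0.5251  0.0008] 0.81 [0.3674 0.0227 0.1   ]
punch [ 0.4968 -0.4332  0.1025] 0.73 [2.659e-01 1.000e-04 3.200e-03]
punch [ 0.6461 -0.252   0.0128] 0.25 [ 0.3556  0.1758 -0.1525]
[253.72933562 248.26781091]
[254.44860838 207.00175711]
```

View pics/w2.png

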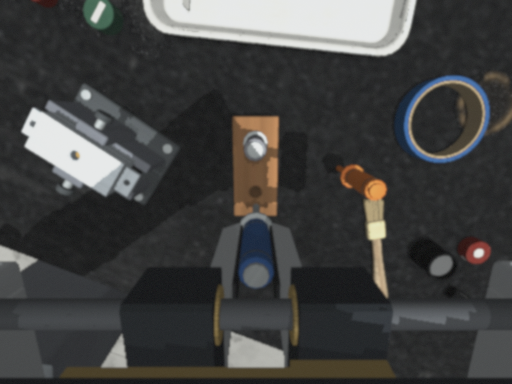

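The punch is held upright (handle at (256,250), collar at (256,222)), and its rack hole is empty at (256,190). The wide punch is undisturbed. Next I move over the bore.

Request:
move_arm([
  [0,1,12,0,0],
  [0,3,30,0,0],
  [0,4,38,0,0],
  [0,4,38,0,0],
  [0,3,30,0,0],
  [0,1.3,17.9,0,0],
  [0,0,0,0,0],
  [0,0,0,0,0],
  [0,0,0,-8,0],
  [0,0,0,0,0],
], newtons=60)

```text
clock: 6.7
eef_pos: [0.5123, -0.2662, 0.3604]
tcp_rot: [0.536, 0.46, 0.537, -0.461]
ft_force: [0.3, -0.3, -0.8]
finger_gap: 0.18
```

Run:
```python
from h import *
s=r.state(); M=rot(s['tcp_rot']).as_matrix(); tip=s['eef_pos']+.264*M[:,0]
print(s['clock'],s['eef_pos'],s['ft_force'],tip)
p=r.grab_frame('wrist'); save(p,'w3.png'); np.save('w3.npy',dict(p=p,s=s),allow_pickle=True)
q=r.grab_frame('scene'); t=r.grab_frame('top'); 
a=p['image'][100:260,180:340]; 
def c(p):
    u,v=proj(p,tip).astype(int); print(proj(p,tip)-[u-25,v-35]); return cv2.resize(p['image'][v-35:v+25,u-25:u+35],(390,390),interpolation=cv2.INTER_CUBIC)
o=np.hstack([c(q),c(t)]); cv2.imwrite('pics/c3.png',o[:,:,::-1])
```

```text
6.7 [ 0.51230039 -0.26624086  0.36043086] [ 0.29037749 -0.3199201  -0.83095631] [ 0.51176909 -0.26626031  0.09643139]
[25.00871655 35.46558059]
[25.59556921 35.2512204 ]
```

View pics/c3.png

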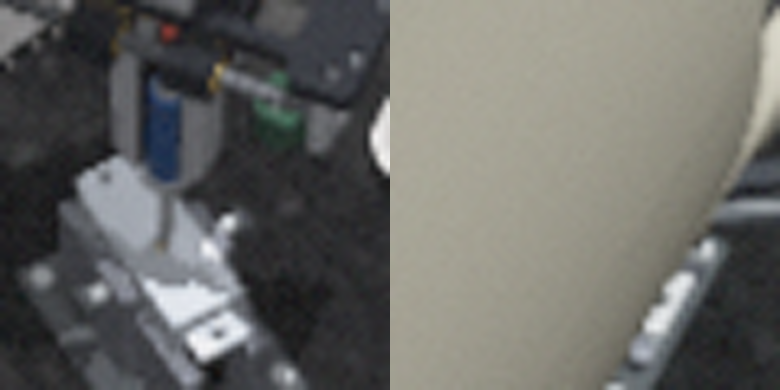

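Request:
move_arm([
  [0,1,1,0,0],
  [0,0,0,-3,0],
  [0,0,0,-3,0],
  [0,0,0,-1,0],
  [0,0,0,-1,0],
  [0,0,0,-1,0],
  [0,0,0,-1,0],
  [0,0,0,-0.5,0],
  [0,0,0,0,0],
  [0,0,0,0,0],
])

```text
clock: 7.85
eef_pos: [0.5142, -0.2637, 0.3512]
tcp_rot: [0.537, 0.46, 0.537, -0.46]
ft_force: [-0.1, 0.0, -0.5]
finger_gap: 0.184
```

Request:
move_arm([
  [0,-0.6,-0.4,0,0],
  [0,0,0,0,0],
  [0,0,0,-0.5,0],
  [0,0,0,-0.5,0],
  [0,0,0,-0.5,0],
  [0,0,0,-0.5,0],
  [0,0,0,-0.5,0],
  [0,0,0,-0.5,0],
  [0,0,0,0,0],
  [0,0,0,0,0],
])

```text
clock: 8.85
eef_pos: [0.5136, -0.2641, 0.3482]
tcp_rot: [0.537, 0.46, 0.537, -0.46]
ft_force: [-0.2, 0.4, -0.5]
finger_gap: 0.181
```

Request:
move_arm([
  [0,0,0,-0.5,0],
  [0,0,0,-0.5,0],
  [0,0,0,-0.5,0],
  [0,0,0,-0.5,0],
  [0,0,0,-0.5,0],
  [0,0,0,-0.5,0],
  [0,0,0,0,0],
  [0,0,0,0,0],
  [0,0,0,0,0],
  [0,0,0,0,0],
])

```text
clock: 9.85
eef_pos: [0.5136, -0.2641, 0.3452]
tcp_rot: [0.537, 0.46, 0.537, -0.46]
ft_force: [0.3, -0.4, -0.4]
finger_gap: 0.181
```

The tip is about 5 mm inside the bore with no contact force. Next I press down slowly.

Request:
move_arm([
  [0,0,0,-1,0],
  [0,0,0,-1,0],
  [0,0,0,-1,0],
  [0,0,0,-1,0],
  [0,0,0,-1,0],
  [0,0,0,-1,0],
  [0,0,0,-1,0],
  [0,0,0,-1,0],
  [0,0,0,-1,0],
  [0,0,0,0,0],
])

```text
clock: 10.85
eef_pos: [0.5136, -0.2641, 0.3373]
tcp_rot: [0.538, 0.46, 0.537, -0.459]
ft_force: [-1.8, 1.3, 8.1]
finger_gap: 0.184
```

Request:
move_arm([
  [0,0,0,-1,0],
  [0,0,0,-1,0],
  [0,0,0,-1,0],
  [0,0,0,-1,0],
  [0,0,0,-1,0],
  [0,0,0,-1,0],
  [0,0,0,-1,0],
  [0,0,0,-1,0],
  [0,0,0,-1,0],
  [0,0,0,-1,0],
])

```text
clock: 11.85
eef_pos: [0.5136, -0.2641, 0.3275]
tcp_rot: [0.538, 0.46, 0.537, -0.459]
ft_force: [-2.3, 2.3, 10.0]
finger_gap: 0.181
```

Request:
move_arm([
  [0,0,0,-1,0],
  [0,0,0,-1,0],
  [0,0,0,-1,0],
  [0,0,0,-1,0],
  [0,0,0,-1,0],
  [0,0,0,-1,0],
  [0,0,0,-0.5,0],
  [0,0,0,0,0],
  [0,0,0,0,0],
  [0,0,0,0,0],
])

```text
clock: 12.85
eef_pos: [0.5136, -0.2641, 0.3208]
tcp_rot: [0.538, 0.46, 0.537, -0.459]
ft_force: [-2.0, 1.0, 6.3]
finger_gap: 0.184
```

Request:
move_arm([
  [0,0,0,-0.5,0],
  [0,0,0,-0.5,0],
  [0,0,0,-0.5,0],
  [0,0,0,0,0],
  [0,0,0,0,0],
  [0,0,0,0,0],
  [0,0,0,0,0],
  [0,0,0,0,0],
  [0,0,0,0,0],
  [0,0,0,0,0],
])

```text
clock: 13.85
eef_pos: [0.5136, -0.2641, 0.3196]
tcp_rot: [0.538, 0.46, 0.537, -0.459]
ft_force: [-2.6, 1.5, 10.9]
finger_gap: 0.183
```

Request:
move_arm([
  [0,0,0,-0.5,0],
  [0,0,0,-0.5,0],
  [0,0,0,0,0],
  [0,0,0,0,0],
  [0,0,0,0,0],
  [0,0,0,0,0],
  [0,0,0,0,0],
  [0,0,0,0,0],
  [0,0,0,0,0],
  [0,0,0,0,0],
])

```text
clock: 14.85
eef_pos: [0.5136, -0.2641, 0.3194]
tcp_rot: [0.538, 0.46, 0.537, -0.459]
ft_force: [-3.9, 2.3, 16.9]
finger_gap: 0.185
```

Request:
move_arm([
  [0,0,0,-0.5,0],
  [0,0,0,-0.5,0],
  [0,0,0,0,0],
  [0,0,0,0,0],
  [0,0,0,0,0],
  [0,0,0,0,0],
  [0,0,0,0,0],
  [0,0,0,0,0],
  [0,0,0,0,0],
  [0,0,0,0,0],
])

```text
clock: 15.85
eef_pos: [0.5136, -0.2641, 0.3193]
tcp_rot: [0.538, 0.46, 0.537, -0.459]
ft_force: [-4.4, 3.1, 22.8]
finger_gap: 0.182
```

That's a dead stop: the force climbs 6 N per mm with no further travel. I retreat upward, then go back over the rack hole.

Request:
move_arm([
  [0,0,0,2,0],
  [0,0,0,2,0],
  [0,0,0,4,0],
  [0,0,0,6,0],
  [0,0,0,8,0],
  [0,0,0,10,0],
  [0,0,0,10,0],
  [0,0,0,10,0],
  [0,0,0,5,0],
  [0,0,0,0,0],
])

```text
clock: 16.85
eef_pos: [0.5138, -0.2642, 0.3743]
tcp_rot: [0.538, 0.46, 0.537, -0.459]
ft_force: [-0.3, -0.1, -0.8]
finger_gap: 0.184
```

Run:
```python
from h import *
s=r.state(); print(s['eef_pos'],s['ft_force'])
```

```text
[ 0.5138194  -0.26418881  0.37429297] [-0.29501486 -0.07136803 -0.78350137]
```

Request:
move_arm([
  [0,-1,-12,0,0],
  [0,-3,-30,0,0],
  [0,-4,-38,0,0],
  [0,-4,-38,0,0],
  [0,-3,-30,0,0],
  [0,-1.6,-18,0,0],
  [0,0,0,0,0],
  [0,0,0,0,0],
  [0,0,0,0,0],
  [0,0,0,0,0],
])

```text
clock: 17.85
eef_pos: [0.4976, -0.4285, 0.3731]
tcp_rot: [0.538, 0.459, 0.538, -0.459]
ft_force: [0.4, -0.6, -0.6]
finger_gap: 0.184
```

Run:
```python
from h import *
s=r.state(); M=rot(s['tcp_rot']).as_matrix(); tip=s['eef_pos']+.264*M[:,0]; print(s['eef_pos'],tip)
p=r.grab_frame('wrist'); q=r.grab_frame('scene')
u,v=proj(q,[.5,-.43,.09]).astype(int)
a=cv2.resize(q['image'][v-35:v+35,u-35:u+35],(390,390),interpolation=cv2.INTER_CUBIC)
b=cv2.resize(p['image'][100:300,156:356],(390,390),interpolation=cv2.INTER_CUBIC)
cv2.imwrite('pics/c4.png',np.hstack([a,b])[:,:,::-1])
```

```text
[ 0.49763351 -0.42854142  0.37313813] [ 0.49764599 -0.4282676   0.10913828]
```

View pics/c4.png

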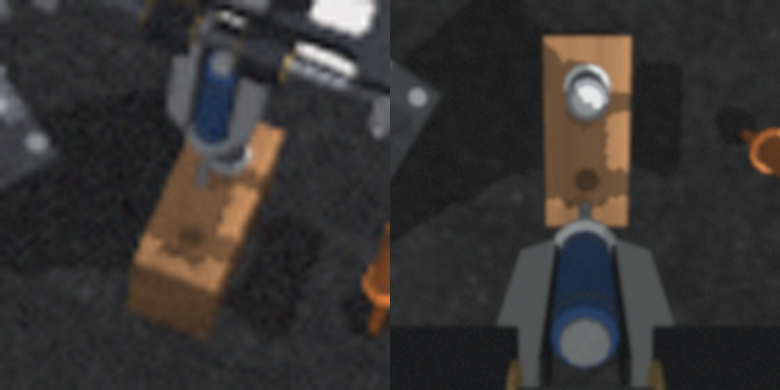

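The scene crop shows the tip above the rack, roughly in line with the empty hole at (190,237). In the wrist crop the tip at (584,205) lines up with the hole at (586,180).

Request:
move_arm([
  [0,0,0,-10,0],
  [0,0,0,-20,0],
  [0,0,0,-12,0],
  [0,0,0,-3,0],
  [0,0,0,0,0],
  [0,0,0,0,0],
  [0,0,0,0,0],
  [0,0,0,0,0],
  [0,0,0,0,0],
  [0,0,0,0,0],
])

```text
clock: 18.95
eef_pos: [0.497, -0.4301, 0.3284]
tcp_rot: [0.538, 0.46, 0.537, -0.46]
ft_force: [0.6, 1.2, -1.0]
finger_gap: 0.181
```

Run:
```python
from h import *
s=r.state(); M=rot(s['tcp_rot']).as_matrix(); tip=s['eef_pos']+.264*M[:,0]; print(s['eef_pos'],tip)
p=r.grab_frame('wrist'); q=r.grab_frame('scene')
for z,X in ((.056,[.4976,-.43]),): print('hole proj',proj(q,X+[z]),proj(p,X+[z],s))
u,v=proj(q,[.5,-.43,.09]).astype(int); print(u,v)
a=cv2.resize(q['image'][v-25:v+25,u-25:u+25],(390,390),interpolation=cv2.INTER_CUBIC)
b=cv2.resize(p['image'][150:250,206:306],(390,390),interpolation=cv2.INTER_CUBIC)
cv2.imwrite('pics/c5.png',np.hstack([a,b])[:,:,::-1])
```

```text
[ 0.49699149 -0.43008177  0.32842345] [ 0.4970795  -0.43013955  0.06442348]
hole proj [307.18292427 230.50916579] [254.43042181 203.69878056]
308 224
```

View pics/c5.png

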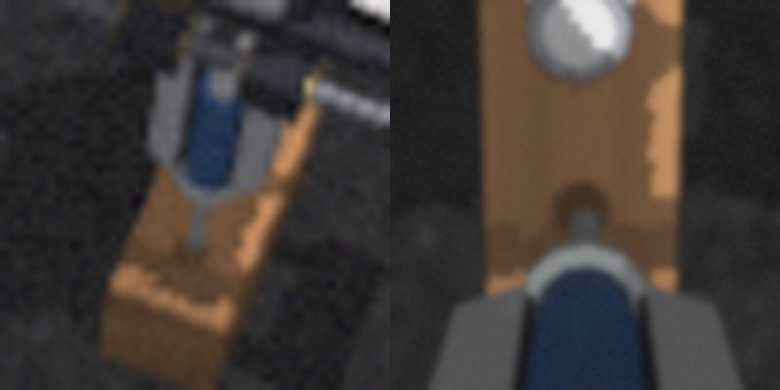

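The tip sits over the hole, with the hole's dark ring around the shank at (583,207) in the wrist crop. I'll insert it now.

Request:
move_arm([
  [0,0,0,-5,0],
  [0,0,0,-5,0],
  [0,0,0,-5,0],
  [0,0,0,-7,0],
  [0,0,0,-8,0],
  [0,0,0,0,0],
  [0,0,0,0,0],
  [0,0,0,0,0],
  [0,0,0,0,0],
  [0,0,0,0,0],
])

```text
clock: 20.05
eef_pos: [0.497, -0.4301, 0.2985]
tcp_rot: [0.538, 0.46, 0.537, -0.46]
ft_force: [0.0, -0.7, -0.5]
finger_gap: 0.186
```

Request:
move_arm([
  [0,0,0,-8,0],
  [0,0,0,-8,0],
  [0,0,0,-6,0],
  [0,0,0,-2,0],
  [0,0,0,-1,0],
  [0,0,0,-1,0],
  [0,0,0,0,0],
  [0,0,0,0,0],
  [0,0,0,0,0],
  [0,0,0,0,0],
])

```text
clock: 21.05
eef_pos: [0.497, -0.4301, 0.2724]
tcp_rot: [0.538, 0.46, 0.537, -0.46]
ft_force: [0.4, 0.5, -1.0]
finger_gap: 0.183
```

Request:
move_arm([
  [0,0,0,-0.5,0],
  [0,0,0,-0.5,0],
  [0,0,0,-0.5,0],
  [0,0,0,-0.5,0],
  [0,0,0,-0.5,0],
  [0,0,0,-0.5,0],
  [0,0,0,-0.5,0],
  [0,0,0,0,0],
  [0,0,0,0,0],
  [0,0,0,0,0],
])

```text
clock: 22.05
eef_pos: [0.4969, -0.43, 0.27]
tcp_rot: [0.537, 0.46, 0.537, -0.46]
ft_force: [-2.7, 1.6, 8.5]
finger_gap: 0.182
```

The collar is bearing on the rack with TCP z at 0.270, the same as at grasp. I relieve the load, release and rise.

Request:
move_arm([
  [0,0,0,0.7,0],
  [0,0,0,0,0],
  [24,0,0,0,0],
  [30,0,0,0,0],
  [40,0,0,0,0],
  [40,0,0,0,0],
  [40,0,0,0,0],
  [40,0,0,0,0],
  [40,0,0,0,0],
  [40,0,0,0,0],
])

```text
clock: 23.05
eef_pos: [0.497, -0.4301, 0.2694]
tcp_rot: [0.537, 0.46, 0.537, -0.46]
ft_force: [0.4, 0.7, -1.0]
finger_gap: 0.425
```

Request:
move_arm([
  [40,0,0,5,0],
  [40,0,0,15,0],
  [40,0,0,30,0],
  [40,0,0,30,0],
  [40,0,0,30,0],
  [40,0,0,20,0],
  [40,-30,10,0,0],
  [40,-45,20,0,0],
  [40,0,0,0,0],
  [40,0,0,0,0],
])

```text
clock: 24.05
eef_pos: [0.4212, -0.4, 0.4009]
tcp_rot: [0.538, 0.46, 0.537, -0.46]
ft_force: [-1.0, 0.2, 0.5]
finger_gap: 0.425
```

Run:
```python
from h import *
s=r.state(); print(s['clock'],s['eef_pos'],s['ft_force'],s['finger_gap'])
p=r.grab_frame('wrist'); save(p,'w6.png'); q=r.grab_frame('scene')
for n in ['punch_mid','wide_punch_mid','sample_a_mid','sample_b_mid']:
    print(n,[(np.round(d['xyz'],4).tolist(),round(d['score'],2)) for d in r.landmark_of(p,n)][:3])
a=cv2.resize(q['image'][165:260,230:360],(534,390),interpolation=cv2.INTER_CUBIC)
b=cv2.resize(p['image'][:200],None,fx=1,fy=1); b=b[:,:]
c=np.zeros((590,534,3),np.uint8); c[:390]=a; c[390:,:512]=b
cv2.imwrite('pics/c6.png',c[:,:,::-1])
```

```text
24.05 [ 0.42116564 -0.39998393  0.4009448 ] [-0.99443079  0.22268223  0.51689317] 0.42483019897277174
punch_mid [([0.4974, -0.4316, 0.087], 0.9), ([0.5294, -0.5234, 0.0834], 0.7)]
wide_punch_mid [([0.546, -0.4222, 0.0894], 0.87)]
sample_a_mid []
sample_b_mid []
```

View pics/c6.png

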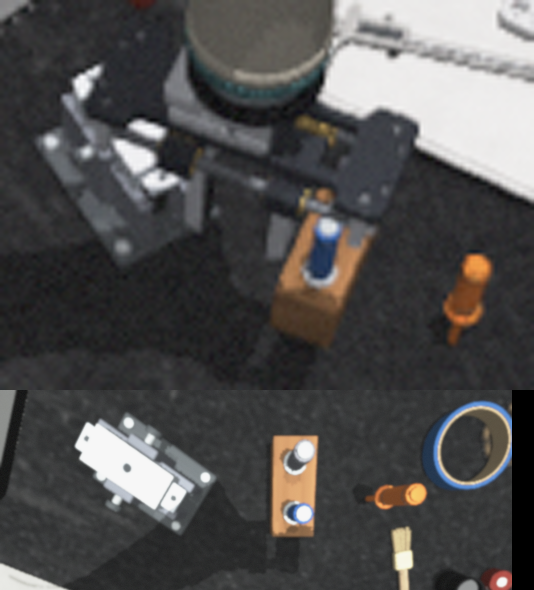

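The final view shows the blue punch home in its hole with the collar on the rack at (298,514). The wide punch hasn't moved, and the bore at (127,467) is now dark where brass showed before. I'm handing in.

```bash
python3 -c "
from workcell import r
print(r.hand_in())"
```

```text
the job is handed in; nothing more can be done
None
```

The pin is pressed out onto the catch pad, the thin blue punch is back in its rack hole, and the job is handed in at about 24 s.

- **Finding the bore:** the brass pin showed in the bore in the camera pictures, so I went straight to it. The tip entered at the first probe with no contact force, and no sliding search was needed.
- **Pressing the pin:** I pressed slowly. The readings were 8–10 N while the pin moved. It then came to a dead stop with the tip about 55 mm above the worktop, against the 56 mm expected. The highest force reading was about 23 N.
- **Returning the punch:** the collar met the rack with the wrist at 0.270 m, the same height as when I picked the punch up. I then released it and withdrew.

**Last checks:** the pictures show the punch standing upright and fully home, the wide punch and the orange look-alike unmoved, and the bore now dark and empty. Two things were not directly confirmed. The pin's head on the pad is inferred from the dead stop and height. The green and red specimens and the spanner weren't located in the last check, though the arm worked well clear of where they were first seen.

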